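# Hook the kit carton out of the lab rack

### The job

The taller, undivided carton has been pushed too far back in the wire rack. Slide the rack's gate fully over to its stop, in front of the other bay, then use the pull hook to catch the taller carton behind its front lip and drag it forward until its front sticks out about 4 cm past the front edge of the rack's floor board, without touching the carton with the robot itself. Leave it there, level, put the hook back down on its cork mat, and leave the divided carton and the other things on the bench where they are.

Things in the scene. Friction and masses are not known exactly. Their poses are not given: they have to be found in the camera images.
- rack: Fixed two-bay wire rack. Origin on the bench under the middle of its floor board's front edge; x into the rack (away from the robot), y left, z up. Plywood floor board 260 deep (x 0 to 260) x 370 wide x 12 mm thick. Partitions 5 mm thick, 57 mm high, at y -178, 0, 178 mm: bays centred at y +87 and -87 mm. Gate track in front, x -18 to -6 mm, 8 mm high (30 mm at its end stops).
- rack_roof (a point): Middle of the front rod of the rack's roof, at rack x 12, z 170 mm. The roof is of 5 to 8 mm steel rods at z 170 mm from x 12 to 250 mm, 44 mm apart, on 8 mm upright rods at y -178, 0, 178 mm, so the bays are entered only from the front, under it. Axes as the rack.
- gate (a joint): Gate sliding on the rack's front track, m along the rack's y. At 0 it half blocks both bays; hard stops at +0.0875 (in front of the left, +y bay) and -0.0875 (right bay). Plywood panel 170 wide, 8 mm thick (rack x -16 to -8 mm), top 66 mm above the bench. Needs 1.5 to 2.5 N; stays where left.
- gate_handle (a point): Centre of the gate's upright handle: aluminium block 24 (rack x) x 16 (rack y) x 55 mm tall, 50 to 105 mm above the bench, at rack x -70 mm, mid-gate; a 10 mm thick, 16 mm wide bar 50 to 60 mm above the bench joins it to the gate. Axes as the rack.
- carton: The taller carton: open-topped cardboard, 160 deep (x) x 130 wide x 70 mm tall, no dividers, two paper cones in its back half; 0.3 to 0.55 kg. It stands on the rack's floor board in either bay, a little turned, its front 30 to 75 mm behind the rack's front edge. Origin at the centre of its underside; x towards its back, y left, z up.
- carton_lip (a point): Middle of the top outer edge of the taller carton's front lip, at its front face, 70 mm above its underside; axes as the carton. The lip is a folded rim 9 mm thick (x 0 to 9 mm from here), 14 mm high; behind it the carton is empty for 90 mm, its inner floor 65 mm below the lip's top.
- low_carton_lip (a point): The same point of the other carton, which stays in the other bay: 160 x 130 x 42 mm tall, divided in four.
- mat: Fixed cork mat 280 (x) x 120 (y) x 4 mm on the bench; origin at the centre of its underside.
- hook: The pull hook, 0.18 kg: wooden handle, a steel rod running forward from it and a blade across the rod's end. It stands on the mat on its handle and blade, whose lower edges are level. Origin under the handle's centre at its underside; x along the tool to the blade, z up.
- hook_handle (a point): Centre of the hook's wooden handle, half-way up. Handle 100 (x) x 26 (y) x 40 mm tall. The 8 mm steel rod's axis is 14 mm above this point, from the handle's front end to the blade. Axes as the hook.
- hook_blade (a point): Middle of the lower edge of the hook's blade, 155 mm ahead of the handle's centre and 20 mm below it: upright steel plate 5 mm thick (x), 44 mm wide (y), 38 mm high, hanging from the rod; the rod's underside is 30 mm above the blade's lower edge.
- tape_roll: roll of clear tape lying flat, 90 mm across, 20 mm high; origin at the centre of its underside; bystander, leave it
- glue: white glue bottle, 44 mm across, 120 mm tall, standing; origin at the centre of its underside; bystander, leave it
- ruler: wooden ruler 200 x 30 x 5 mm, lying flat (long side along its x); origin at the centre of its underside; bystander, leave it
- rocket: model rocket standing upright, 34 mm tube with four fins (82 mm over the fins), 185 mm tall; origin at the centre of its underside; bystander, leave it
- foil_tray: aluminium tray 170 x 120 x 22 mm with a cork and a wood block in it; origin at the centre of its underside; bystander, leave it
- stapler: grey stapler 130 x 34 x 47 mm, long side along its x; origin at the centre of its underside; bystander, leave it
- pen_pot: grey pot of pencils, 72 mm across, 85 mm tall (pencils to about 170 mm); origin at the centre of its underside; bystander, leave it
There are look-alikes about, which are no part of the job. There is more than one size of the hook; the job needs the largest.

How it is judged:
On the way, in this order (a step that is already met when the one before it is completed fails the run):
1. the gate is fully at its stop in front of the other bay (((y of carton_lip in the frame of rack above 0 m and value of joint gate below -0.08 m) or (y of carton_lip in the frame of rack below 0 m and value of joint gate above 0.08 m))), for 0.2 s.
2. the hook's blade, behind the lip, is dragging the taller carton forward (x of hook_blade in the frame of carton_lip above 0.005 m and contact force between hook and carton above 0.2 N and distance of carton_lip from where it was at the start of the episode above 0.015 m), for 0.05 s.
3. the carton's front stands 20 to 60 mm out of the rack (x of carton_lip in the frame of rack between -0.06 and -0.02 m), for 0.2 s.
At the end, for the whole second after the job is handed in: Gate within 7.5 mm of its stop in front of the divided carton; taller carton level and still, its lip 20 to 60 mm in front of the floor board's front edge; hook lying still on the cork mat (handle's centre over the mat, under 35 mm high), clear of the carton (all of step 3 and ((y of carton_lip in the frame of rack above 0 m and value of joint gate below -0.08 m) or (y of carton_lip in the frame of rack below 0 m and value of joint gate above 0.08 m)) and x of hook_handle in the frame of mat between -0.14 and 0.14 m and y of hook_handle in the frame of mat between -0.06 and 0.06 m and z of hook_handle in the frame of mat below 0.035 m and contact force between hook and carton below 0.05 N and contact force between hook and mat above 0.3 N and angle between carton_lip's own z axis and vertical below 0.08 rad and linear speed of each of carton, hook below 0.01 m/s); the robot touches nothing.
It fails at once if the robot itself touches the taller carton (contact force between any of the fingers, the arm and carton above 0.5 N).
It fails at once if the divided carton is moved more than 25 mm (distance of low_carton_lip from where it was at the start of the episode above 0.025 m).
It fails at once if one of the other things on the bench is moved more than 30 mm (distance of any of tape_roll, glue, ruler, rocket, foil_tray, stapler, pen_pot from where it was at the start of the episode above 0.03 m).
It also fails if it takes over 70 s, if anything falls off the work surface, if the arm or the gripper's body presses on something with over 40 N, if the wrist force passes 120 N, or if a joint passes its speed limit or range.

### The arm

A 6-joint arm with a two-finger parallel gripper is mounted at the origin on the work surface. World frame = base frame: x ahead of the robot, y to its left, z up, the work surface at z = 0. Lengths are in m, angles in rad, forces in N, time in s.
With the tool pointing down it reaches from about 0.3 to 0.85 m from the base axis. Payload 4.2 kg.
Tool frame: the origin (TCP) lies at the very end of the fingers, on their centre line; the grasp point (between the pads) lies 19 mm behind it (env.pinch_z is the distance from the TCP to the grasp point, in m); z points along the fingers, y is the line along which they close (so a half turn about z gives the same grasp; the last joint's range is limited). The gripper opens to 91 mm and grips with 3 to 60 N. Pads are 32 mm wide; open, the fingers measure 118 mm over their backs; the gripper's body (76 mm by 178 mm) begins 60 mm behind the grasp point.
Start: joints at [-1.236, 0.32, 1.565, -0, 1.257, -0.02], TCP at [0.2, -0.539, 0.214] pointing down, gripper open.
Joint ranges: [-3.11, 3.11], [-0.84, 2.01], [0.21, 2.61], [-1.34, 4.49], [0.05, 2.63], [-2.56, 2.56]. Speed limits (rad/s): [2.57, 2.57, 3.14, 3.14, 3.14, 3.14].

### API

Orientations are given as a unit quaternion [x, y, z, w].
In Python, from station import env gives the robot as it stands.
- The arm moves only by the tool apply_moves, never from a script. Its argument "moves" is a list of rows, each a list of 7 numbers: the shift along the tool's x, y, z in units of 0.3 m (1.0 is 0.3 m), then the turn, a rotation vector about the tool's x, y, z in units of 180 degrees (1.0 is 180 degrees), then the opening, from -1 (shut) to 1 (fully open), so that 0 is half open. In form: [[dx, dy, dz, rx, ry, rz, grip], ...]. A call has exactly 5 rows; each row shifts and turns the commanded pose from where the row before left it, along the tool's axes as they then stand; what a row does not reach is not made up. A row lasts 1/10 s, in which the tool goes at most 50 mm and 8.59 degrees, less where a joint would pass 70% of its speed; a pose out of reach is approached as far as the arm can. A call with a number of a shift or a turn outside -1 to 1 is refused whole. A call with a gripper value outside its range is refused whole. The fingers move at their own pace and stop on an object; "grip_force" is the grip in N (left out, the last holds). Time passes only in rows, so rows that do not move let the fingers close, or fill a call up. It gives the time, the measured TCP pose, the force, the opening and the grip force at its end, in the units of the state.
- env.read_state(): the state, without advancing time (a new reading comes with each control period).
- env.capture(name): name is "side" or "top"; returns a dict with "img" (400x640x3 uint8, red, green, blue), "z_map" (400x640 float32, m along the optical axis (not along the pixel's ray), 0 where there is no reading), "vertical_fov" (degrees; the focal length in pixels is half the picture's height over the tangent of half this angle, whatever the lens; pixels are square), "cx", "cy" (the principal point, pixels), "dist_coeffs" ([k1, k2, p1, p2, k3] as OpenCV has them; the pictures are not rectified), "R" (3x3) and "t" (3): a world point X has camera coordinates R X + t. Camera axes: x right, y down, z forward; pixel columns grow to the right and rows downward; lengths in m; the calibration is good to about 2 mm. A picture is of the moment at which its call begins.
- env.close_job(): hands the job in; it is judged then, once.
The state is a dict: "time_s": time; "joint_positions": joint angles; "joint_vel": joint speeds; "effort": joint torques, N m; "ee_pos": TCP position; "eef_rot": TCP orientation; "ft_force": force on the tool from outside, world axes, zero at the start; "torque": the same for the moment, N m; "width": finger opening in m; "grasp_force": force on a finger pad.
Only numpy, scipy, OpenCV 4.12 (cv2) and the standard library are available. Lean on these libraries where they do the work, as an engineer would, in place of code of your own. Each camera call takes 0.05 s, during which the arm holds its last target. There are 200 camera calls.

## Working session

There is one attempt and no reset: what is moved stays moved. The work goes in short steps, Python scripts to look and compute and a tool call to move; the robot and the scene stay as the last step left them, time stands still between calls to the robot, and variables do not carry over. Pictures are saved under pics/ and viewed, at most 10 in all, crops included, and the job is handed in when it is done.

Besides the shell and the picture viewer there is one more tool, called by a JSON object that holds its "api" and its "payload". apply_moves: Moves the arm, as the interface text tells. Its arguments: {"type":"object","properties":{"moves":{"type":"array","items":{"type":"array","items":{"type":"number","minimum":-1,"maximum":1}}},"grip_force":{"type":"number"}},"required":["moves"]}

```bash
mkdir -p pics; cat > h.py <<'E'
import numpy as np, cv2
from station import env
def cap(n):
    c=env.capture(n); f=200/np.tan(np.radians(c["vertical_fov"])/2)
    c["K"]=np.array([[f,0,c["cx"]],[0,f,c["cy"]],[0,0,1]]); c["D"]=np.array(c["dist_coeffs"],float)
    c["R"]=np.array(c["R"]);c["t"]=np.array(c["t"]); return c
def save(c,n,crop=None,s=1):
    im=c["img"][...,::-1]
    if crop: im=im[crop[1]:crop[3],crop[0]:crop[2]]
    cv2.imwrite("pics/"+n,cv2.resize(im,None,fx=s,fy=s,interpolation=cv2.INTER_CUBIC))
def ray(c,uv):
    p=cv2.undistortPoints(np.array(uv,float).reshape(-1,1,2),c["K"],c["D"])[:,0]
    d=np.c_[p,np.ones(len(p))]@c["R"]; o=-c["R"].T@c["t"]; return o,d
def plane(c,uv,z):
    o,d=ray(c,uv); return o+d*((z-o[2])/d[:,2])[:,None]
def cloud(c):
    v,u=np.mgrid[:400,:640]; o,d=ray(c,np.c_[u.ravel(),v.ravel()])
    return (o+d*c["z_map"].reshape(-1,1)).reshape(400,640,3)
E
python3 - <<'E'
from h import *
for n in("top","side"):
    c=cap(n); save(c,n+"0.png",s=1.25); np.savez(n+"0.npz",P=cloud(c),img=c["img"]); print(n,-c["R"].T@c["t"],c["K"][0,0],c["D"])
print({k:np.round(v,3) for k,v in env.read_state().items()})
E
```

```text
top [ 0.25151981 -0.04051403  1.58089322] 486.74822652363105 [0.02676515 0.         0.         0.         0.        ]
side [0.11625993 0.88574927 0.94251616] 433.0041091699313 [0.00148342 0.         0.         0.         0.        ]
{'time_s': np.float64(0.1), 'joint_positions': array([-1.236,  0.32 ,  1.566, -0.   ,  1.257, -0.02 ]), 'joint_vel': array([ 0.001, -0.001, -0.003, -0.   ,  0.   ,  0.001]), 'effort': array([ 1.0000e-03, -4.1333e+01, -2.3251e+01,  7.3000e-02,  4.2000e-02,
       -0.0000e+00]), 'ee_pos': array([ 0.2  , -0.539,  0.213]), 'eef_rot': array([ 0.984,  0.176, -0.   , -0.001]), 'ft_force': array([ 0.236, -0.274, -1.026]), 'torque': array([ 0.034, -0.019,  0.003]), 'grasp_force': np.float64(0.0), 'width': np.float64(0.091)}
```

View pics/top0.png

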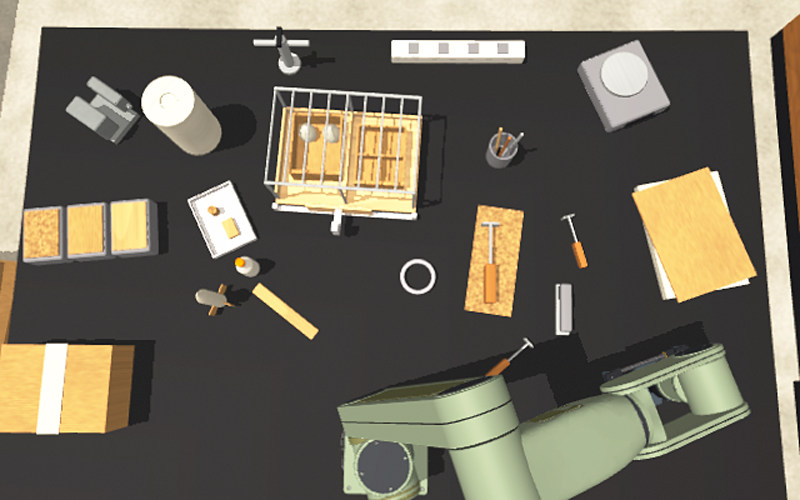

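View pics/side0.png

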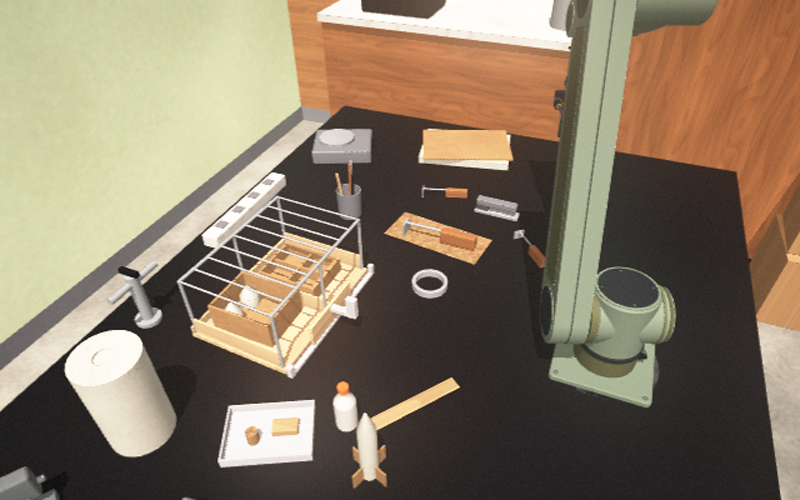

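The top view shows the taller carton (with cones) in the left bay near (315,145), the gate handle at (337,222), and the large hook on the mat with its handle at (490,283) and blade at (491,225). The gate therefore goes right (−y). Next I'll zoom in and measure.

```bash
python3 - <<'E'
from h import *
c=cap("top"); np.savez("t.npz",img=c["img"])
im=c["img"]; P=cloud(c); hsv=cv2.cvtColor(im,cv2.COLOR_RGB2HSV)
save(c,"rack.png",(200,60,350,200),4); 
# hook handle
a=P[...]; m=((hsv[...,0]<14)&(hsv[...,1]>150)&(hsv[...,2]>120)).astype(np.uint8); m[:, :370]=0;m[:,425:]=0;m[:160]=0;m[255:]=0
ys,xs=np.nonzero(m); z=P[ys,xs,2]; k=(z>.035)&(z<.055); r=cv2.minAreaRect(plane(c,np.c_[xs,ys][k],.044)[:,:2].astype(np.float32)); print("handle",k.sum(),np.median(z),r)
# blade: tall nonmat points near
x0=P[165:200,375:410]; k=(x0[...,2]>.02)
print("blade/rod pts",k.sum()); q=x0[k]; print(np.round(q[::max(1,len(q)//25)],3))
# gate handle: pts z>0.09 in front of the rack
g=P[160:195,250:290].reshape(-1,3); k=(g[:,2]>.08)&(g[:,2]<.12); print("gh",k.sum(),cv2.minAreaRect(g[k][:,:2].astype(np.float32)),np.median(g[k],0))
# mat
m=((hsv[...,0]>8)&(hsv[...,0]<25)&(hsv[...,1]>60)&(hsv[...,2]>80)).astype(np.uint8);m[:, :365]=0;m[:,425:]=0;m[:150]=0;m[262:]=0
ys,xs=np.nonzero(m);k=(P[ys,xs,2]<.015); print("mat",cv2.minAreaRect(plane(c,np.c_[xs,ys][k],.004)[:,:2].astype(np.float32)))
E
```

```text
handle 11 0.032806843155151366 ((0.4068555235862732, -0.26093119382858276), (0.02524936944246292, 0.07990839332342148), 89.13104248046875)
blade/rod pts 84
[[ 0.252 -0.041  1.581]
 [ 0.57  -0.251  0.041]
 [ 0.571 -0.261  0.037]
 [ 0.571 -0.27   0.039]
 [ 0.569 -0.279  0.045]
 [ 0.571 -0.244  0.021]
 [ 0.565 -0.25   0.047]
 [ 0.567 -0.26   0.042]
 [ 0.566 -0.269  0.047]
 [ 0.566 -0.279  0.045]
 [ 0.568 -0.247  0.02 ]
 [ 0.566 -0.256  0.026]
 [ 0.563 -0.263  0.046]
 [ 0.566 -0.275  0.028]
 [ 0.567 -0.285  0.026]
 [ 0.557 -0.263  0.043]
 [ 0.553 -0.266  0.044]
 [ 0.547 -0.263  0.043]
 [ 0.544 -0.263  0.04 ]
 [ 0.54  -0.266  0.042]
 [ 0.252 -0.041  1.581]
 [ 0.53  -0.262  0.046]
 [ 0.528 -0.267  0.038]
 [ 0.522 -0.263  0.038]
 [ 0.518 -0.263  0.04 ]
 [ 0.515 -0.266  0.041]
 [ 0.509 -0.263  0.036]
 [ 0.504 -0.265  0.047]]
gh 49 ((0.5435430407524109, 0.13247708976268768), (0.016171405091881752, 0.02267475612461567), 85.76600646972656) [0.54164395 0.13150263 0.10262565]
mat ((0.4796904921531677, -0.2774837613105774), (0.12343373894691467, 0.28378576040267944), 82.07381439208984)
```

View pics/rack.png

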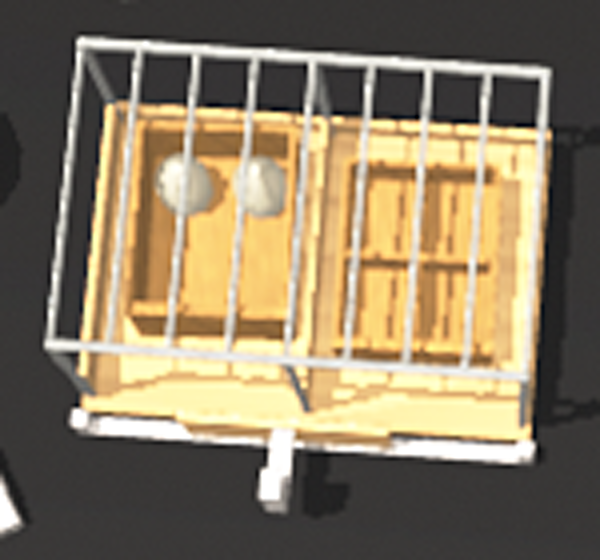

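Zoomed crop (4×, offset 200,60): the roof front rod runs from (50,345) to (530,378), the gate handle top is at (275,485), and the taller carton's lip outer edge is near y≈316, x 132–297. Next I'll take precise measurements.

```bash
python3 - <<'E'
from h import *
c=cap("top"); im=c["img"]; P=cloud(c)
o=lambda pts:np.array(pts)/4+[200,60]-0.375
r=plane(c,o([[50,345],[530,378]]),.17); print("rod",r)
r2=plane(c,o([[82,44],[548,72]]),.17); print("rear rod",r2)
d=r[0]-r[1]; print("len",np.linalg.norm(d[:2]),"yaw",np.degrees(np.arctan2(-d[0],d[1])))
yaw=np.arctan2(-d[0],d[1]); X=np.array([np.cos(yaw),np.sin(yaw)]); Y=np.array([-X[1],X[0]])
O=r[:,:2].mean(0)-.012*X; print("rack origin",O)
np.savez("rack.npz",O=O,X=X,Y=Y)
R=lambda p:np.c_[(p[:,:2]-O)@X,(p[:,:2]-O)@Y]
print("board front edge check",R(plane(c,o([[85,405],[530,438]]),.012)))
print("gate handle rack",R(plane(c,o([[275,490]]),.105)))
print("lip edge",R(plane(c,o([[133,316],[297,334]]),.082)))
# depth-based lip
w=P[60:175,205:340].reshape(-1,3); q=R(w); k=(w[:,2]>.074)&(w[:,2]<.09)&(q[:,0]>.02)&(q[:,0]<.25)&(q[:,1]>.0)
print("carton rim pts",k.sum()); qq=q[k]
for y in np.arange(.02,.17,.01):
    s=qq[abs(qq[:,1]-y)<.005][:,0]
    if len(s): print(round(y,3),np.round(np.sort(s)[:6],3))
save(c,"lip.png",(222,125,300,185),10)
print(im[225,380:405].tolist())
E
```

```text
rod [[ 0.63696947  0.29084272  0.17      ]
 [ 0.61449042 -0.0680643   0.17      ]]
rear rod [[ 0.87419973  0.27618616  0.17      ]
 [ 0.85404622 -0.08041051  0.17      ]]
len 0.3596102865030747 yaw -3.583866519299473
rack origin [0.61375341 0.11213932]
board front edge check [[ 0.0039451   0.18528181]
 [ 0.00210467 -0.18379821]]
gate handle rack [[-0.07376372  0.01043535]]
lip edge [[0.06304662 0.13849569]
 [0.05754735 0.0069486 ]]
carton rim pts 389
0.02 [0.069 0.071 0.072 0.075 0.076 0.076]
0.03 [0.067 0.067 0.068 0.069 0.07  0.071]
0.04 [0.066 0.068 0.069 0.069 0.071 0.072]
0.05 [0.067 0.068 0.069 0.069 0.07  0.07 ]
0.06 [0.067 0.067 0.067 0.07  0.071 0.073]
0.07 [0.066 0.066 0.066 0.069 0.069 0.07 ]
0.08 [0.065 0.066 0.067 0.069 0.069 0.073]
0.09 [0.064 0.066 0.068 0.069 0.07  0.071]
0.1 [0.063 0.065 0.067 0.067 0.069 0.069]
0.11 [0.067 0.068 0.07  0.073 0.226]
0.12 [0.065 0.065 0.065 0.066 0.066 0.067]
0.13 [0.064 0.064 0.065 0.067 0.067 0.067]
0.14 [0.062 0.062 0.063 0.064 0.064 0.065]
0.15 [0.071 0.077 0.082 0.083 0.088 0.092]
[[237, 182, 105], [247, 199, 114], [249, 202, 118], [249, 203, 119], [249, 205, 119], [242, 189, 110], [222, 160, 91], [173, 114, 60], [215, 128, 59], [250, 167, 77], [250, 171, 79], [248, 167, 78], [246, 165, 78], [244, 162, 74], [245, 162, 73], [244, 159, 74], [221, 139, 71], [163, 120, 73], [172, 125, 74], [244, 188, 109], [255, 228, 132], [250, 206, 119], [251, 210, 122], [254, 224, 131], [253, 217, 126]]
```

View pics/lip.png

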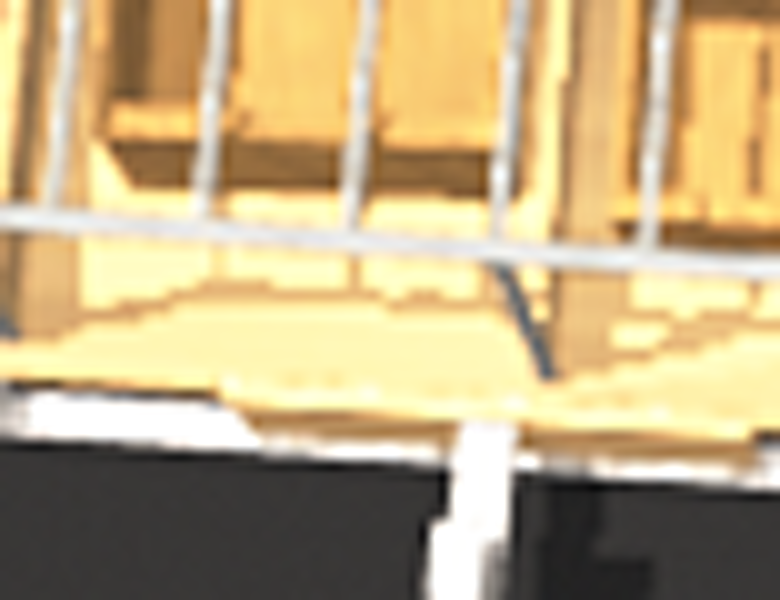

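The lip's outer edge runs from (108,137) to (500,150) in the 10× crop, i.e. rack x ≈ 64–68 mm, y mid ≈ 76 mm. The first move turns the tool to the rack's heading. I'll measure the hook at the same time.

```bash
cat >> h.py <<'E'
from scipy.spatial.transform import Rotation as Rt
def head():
    s=env.read_state(); M=Rt.from_quat(s["eef_rot"]).as_matrix(); return s,M
def to(p,heading=None):
    s,M=head(); d=M.T@(np.array(p)-s["ee_pos"]); h=np.degrees(np.arctan2(M[1,0],M[0,0]))
    print("pos",np.round(s["ee_pos"],4),"head",round(h,2),"tilt",np.round(M[:,2],3),"delta tool mm",np.round(d*1000,1),"units",np.round(d/.3,4),"w",round(float(s["width"]),4),"rz units",None if heading is None else round((h-heading)/180,4))
E
python3 - <<'E'
from h import *
c=cap("top"); im=c["img"].astype(int); P=cloud(c)
m=((im[...,0]>150)&(im[...,2]<98)&(im[...,0]-im[...,1]>65)).astype(np.uint8); m[:,:370]=0;m[:,412:]=0;m[:185]=0;m[255:]=0
n,l,st,ce=cv2.connectedComponentsWithStats(m); i=1+st[1:,4].argmax(); print(st[i],ce[i])
ys,xs=np.nonzero(l==i); w=plane(c,np.c_[xs,ys],.044); print("handle",cv2.minAreaRect(w[:,:2].astype(np.float32)),w.mean(0),w[:,0].min(),w[:,0].max())
b=P[165:200,375:410].reshape(-1,3); k=(b[:,2]>.018)&(b[:,2]<.06)&(b[:,0]>.5); b=b[k]; bl=b[b[:,0]>.56]; print("blade",bl.mean(0),bl.min(0),bl.max(0),"rod",b[b[:,0]<.555].mean(0))
g=np.load("rack.npz"); O,X,Y=g["O"],g["X"],g["Y"]
q=O-.07*X+.0104*Y; print("gate handle",q); to([*q,.2],np.degrees(np.arctan2(X[1],X[0])))
E
```

```text
[387 211  10  32 280] [391.96428571 226.28571429]
handle ((0.41323572397232056, -0.25952887535095215), (0.028499890118837357, 0.0989958718419075), 89.28885650634766) [ 0.41380701 -0.26093908  0.044     ] 0.36391843108684035 0.4625921660170148
blade [ 0.56748459 -0.26467622  0.03731984] [ 0.56040758 -0.28688641  0.01818261] [ 0.57088844 -0.24363856  0.04707726] rod [ 0.52737148 -0.26441646  0.04252549]
gate handle [0.54454041 0.12689465]
pos [ 0.1997 -0.539   0.2135] head 20.33 tilt [-0.     0.001 -1.   ] delta tool mm [ 554.7 -504.6   14. ] units [ 1.849  -1.6819  0.0466] w 0.0915 rz units 0.1329
```

{"api": "apply_moves", "payload": {"moves": [[0,0,0,0,0,0.0443,1],[0,0,0,0,0,0.0443,1],[0,0,0,0,0,0.0443,1],[0.06,-0.14,0,0,0,0,0],[0.06,-0.14,0,0,0,0,0]]}}

```text
time_s: 0.75
ee_pos: [0.241, -0.4571, 0.2134]
eef_rot: [0.999, -0.033, -0.0, -0.0]
ft_force: [0.9, -0.1, 0.4]
width: 0.0779
grasp_force: 0.0
```

{"api": "apply_moves", "payload": {"moves": [[0.06,-0.14,0,0,0,0,0],[0.06,-0.14,0,0,0,0,0],[0.06,-0.14,0,0,0,0,0],[0.06,-0.14,0,0,0,0,0],[0.06,-0.14,0,0,0,0,0]]}}

```text
time_s: 1.25
ee_pos: [0.3444, -0.252, 0.2141]
eef_rot: [0.999, -0.032, 0.0, 0.0]
ft_force: [1.1, -0.2, 0.7]
width: 0.0455
grasp_force: 0.0
```

{"api": "apply_moves", "payload": {"moves": [[0.06,-0.14,0,0,0,0,0],[0.06,-0.14,0,0,0,0,0],[0.06,-0.14,0,0,0,0,0],[0.06,-0.14,0,0,0,0,0],[0,0,0,0,0,0,0]]}}

```text
time_s: 1.75
ee_pos: [0.4282, -0.0864, 0.214]
eef_rot: [1.0, -0.028, 0.001, -0.001]
ft_force: [-0.5, -0.8, 0.2]
width: 0.046
grasp_force: 0.0
```

```bash
python3 -c "
from h import *
to([.5435,.131,.075],-3.58)"
```

```text
pos [ 0.4282 -0.0864  0.214 ] head -3.2 tilt [ 0.001  0.002 -1.   ] delta tool mm [ 102.8 -223.2  139.5] units [ 0.3428 -0.7441  0.465 ] w 0.046 rz units 0.0021
```

{"api": "apply_moves", "payload": {"moves": [[0.057,-0.124,0,0,0,0.002,0.3],[0.057,-0.124,0,0,0,0,0.3],[0.057,-0.124,0,0,0,0,0.3],[0.057,-0.124,0,0,0,0,0.3],[0.057,-0.124,0,0,0,0,0.3]]}}

```text
time_s: 2.25
ee_pos: [0.5248, 0.0899, 0.2139]
eef_rot: [0.999, -0.035, 0.0, 0.0]
ft_force: [-0.2, 0.0, 1.0]
width: 0.0592
grasp_force: 0.0
```

{"api": "apply_moves", "payload": {"moves": [[0.057,-0.124,0,0,0,0,0.3],[0,0,0.1,0,0,0,0.3],[0,0,0.1,0,0,0,0.3],[0,0,0.1,0,0,0,0.3],[0,0,0,0,0,0,0.3]]}}

```text
time_s: 2.75
ee_pos: [0.5408, 0.1238, 0.12]
eef_rot: [0.999, -0.035, -0.005, 0.001]
ft_force: [-1.1, -0.2, 0.2]
width: 0.0592
grasp_force: 0.0
```

```bash
python3 -c "
from h import *
to([.5435,.131,.075],-3.58)
c=cap('side'); save(c,'s1.png',(140,130,340,310),3)"
```

```text
pos [0.5408 0.1238 0.12  ] head -3.97 tilt [-0.009 -0.002 -1.   ] delta tool mm [ 2.6 -7.5 45. ] units [ 0.0088 -0.0249  0.1498] w 0.0592 rz units -0.0022
```

View pics/s1.png

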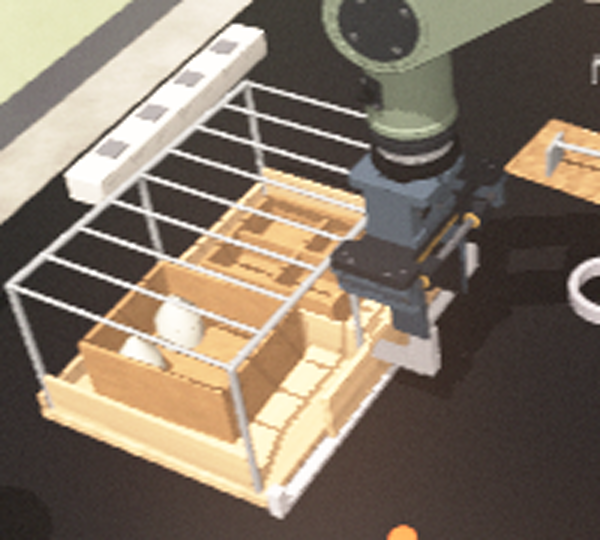

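The side crop shows the open fingers straddling the gate handle at about (410,340), with the gripper body clear of the roof. Next I descend, grip, and slide the gate.

{"api": "apply_moves", "payload": {"moves": [[0.01,-0.022,0,0,0,0,0.3],[0,0,0.075,0,0,0,0.3],[0,0,0.075,0,0,0,0.3],[0,0,0,0,0,0,-0.7],[0,0,0,0,0,0,-0.7]], "grip_force": 12}}

```text
time_s: 3.3
ee_pos: [0.5486, 0.1319, 0.0805]
eef_rot: [0.999, -0.035, 0.001, -0.0]
ft_force: [0.2, 0.9, 0.2]
width: 0.0464
grasp_force: 0.0
```

{"api": "apply_moves", "payload": {"moves": [[0,0,0,0,0,0,-0.9],[0,0,0,0,0,0,-0.9],[0,0,0,0,0,0,-0.9],[0,0,0,0,0,0,-0.9],[0,0,0,0,0,0,-0.9]]}}

```text
time_s: 3.8
ee_pos: [0.5477, 0.1318, 0.0796]
eef_rot: [0.999, -0.034, 0.001, -0.0]
ft_force: [-1.6, 1.0, 3.0]
width: 0.0158
grasp_force: 12.0
```

```bash
python3 -c "
from h import *
g=np.load('rack.npz'); s,M=head(); p=s['ee_pos'][:2]-g['O']; print('rack',p@g['X'],p@g['Y'],s['grasp_force'],s['ft_force'])
to([.5435,.131,.075],-3.58)"
```

```text
rack -0.06712095119629924 0.015501130951720506 12.00024738907814 [-1.61888752  0.96920748  2.95468812]
pos [0.5477 0.1318 0.0796] head -3.93 tilt [ 0.001  0.    -1.   ] delta tool mm [-4.2  1.1  4.6] units [-0.0139  0.0037  0.0154] w 0.0158 rz units -0.0019
```

{"api": "apply_moves", "payload": {"moves": [[0,0.04,0,0,0,0,-0.9],[0,0.06,0,0,0,0,-0.9],[0,0.06,0,0,0,0,-0.9],[0,0.06,0,0,0,0,-0.9],[0,0.06,0,0,0,0,-0.9]]}}

```text
time_s: 4.3
ee_pos: [0.5425, 0.0468, 0.0796]
eef_rot: [0.999, -0.034, 0.002, -0.0]
ft_force: [1.8, 2.5, 3.0]
width: 0.0161
grasp_force: 12.0
```

{"api": "apply_moves", "payload": {"moves": [[0,0.03,0,0,0,0,-0.9],[0,0.02,0,0,0,0,-0.9],[0,0.015,0,0,0,0,-0.9],[0,0.015,0,0,0,0,-0.9],[0,0,0,0,0,0,-0.9]]}}

```text
time_s: 4.8
ee_pos: [0.5414, 0.03, 0.0795]
eef_rot: [0.999, -0.037, 0.002, -0.006]
ft_force: [3.9, 23.9, 2.7]
width: 0.0219
grasp_force: 12.0
```

```bash
python3 -c "
from h import *
g=np.load('rack.npz'); s,M=head(); p=s['ee_pos'][:2]-g['O']; print('rack',p@g['X'],p@g['Y'],s['grasp_force'],s['ft_force'],s['width'])"
```

```text
rack -0.06706749928288781 -0.08649780690022425 12.008150517940521 [ 3.90292133 23.86222913  2.65507721] 0.021862702631684765
```

{"api": "apply_moves", "payload": {"moves": [[0,-0.02,0,0,0,0,0.3],[0,0,0,0,0,0,0.3],[0,0,0,0,0,0,0.3],[0,0,-0.1,0,0,0,0.3],[0,0,-0.15,0,0,0,0.3]]}}

```text
time_s: 5.3
ee_pos: [0.5376, 0.029, 0.1518]
eef_rot: [0.999, -0.035, -0.004, 0.001]
ft_force: [1.2, 0.1, -0.1]
width: 0.0581
grasp_force: 0.0
```

{"api": "apply_moves", "payload": {"moves": [[0,0,-0.15,0,0,0,0.3],[-0.06,0.14,0,0,0,0,0.3],[-0.06,0.14,0,0,0,0,0.3],[-0.06,0.14,0,0,0,0,0.3],[-0.06,0.14,0,0,0,0,0.3]]}}

```text
time_s: 5.8
ee_pos: [0.4551, -0.1346, 0.1987]
eef_rot: [0.999, -0.034, -0.001, 0.0]
ft_force: [0.8, -0.7, 0.6]
width: 0.0593
grasp_force: 0.0
```

```bash
python3 -c "
from h import *
to([.398,-.2606,.013],-1.4)
c=cap('top'); save(c,'t1.png',(190,60,440,260),3)"
```

```text
pos [ 0.4551 -0.1346  0.1987] head -3.94 tilt [-0.001 -0.001 -1.   ] delta tool mm [-48.1 129.6 185.8] units [-0.1604  0.4318  0.6195] w 0.0593 rz units -0.0141
```

View pics/t1.png

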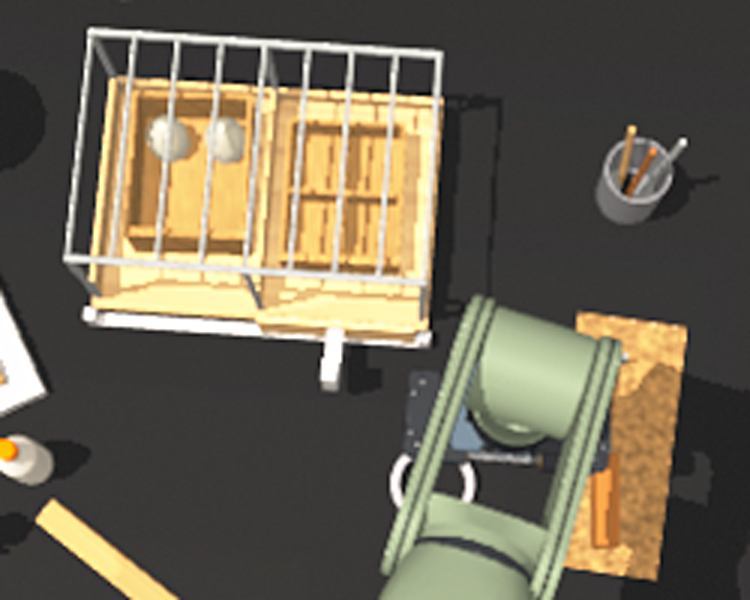

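The top view shows the gate at its right stop (handle at 332,358) and the hook undisturbed on the mat. On to the hook.

{"api": "apply_moves", "payload": {"moves": [[-0.04,0.108,0,0,0,0,0.3],[-0.04,0.108,0,0,0,0,0.3],[-0.04,0.108,0,0,0,0,0.3],[-0.04,0.108,0.1,0,0,-0.014,0.3],[0,0,0.12,0,0,0,0.3]]}}

```text
time_s: 6.35
ee_pos: [0.3993, -0.2628, 0.1333]
eef_rot: [1.0, -0.014, 0.001, 0.002]
ft_force: [0.9, 0.5, -1.1]
width: 0.0593
grasp_force: 0.0
```

{"api": "apply_moves", "payload": {"moves": [[0,0,0.12,0,0,0,0.3],[0,0,0,0,0,0,0.3],[0,0,0,0,0,0,0.3],[0,0,0,0,0,0,0.3],[0,0,0,0,0,0,0.3]]}}

```text
time_s: 6.85
ee_pos: [0.4012, -0.2594, 0.0987]
eef_rot: [1.0, -0.012, 0.002, 0.001]
ft_force: [0.2, -0.6, 0.6]
width: 0.0594
grasp_force: 0.0
```

```bash
python3 -c "
from h import *
to([.398,-.2606,.013],-1.4)"
```

```text
pos [ 0.4012 -0.2594  0.0987] head -1.41 tilt [ 0.003 -0.002 -1.   ] delta tool mm [-3.5  1.1 85.7] units [-0.0116  0.0036  0.2858] w 0.0594 rz units -0.0001
```

{"api": "apply_moves", "payload": {"moves": [[-0.01,0.003,0.09,0,0,0,0.3],[0,0,0.09,0,0,0,0.3],[0,0,0.07,0,0,0,0.3],[0,0,0.035,0,0,0,0.3],[0,0,0,0,0,0,0.3]]}}

```text
time_s: 7.35
ee_pos: [0.3969, -0.2594, 0.0112]
eef_rot: [1.0, -0.012, -0.0, -0.0]
ft_force: [-0.2, 0.3, 0.2]
width: 0.0596
grasp_force: 0.0
```

{"api": "apply_moves", "payload": {"moves": [[0,0,0,0,0,0,-0.6],[0,0,0,0,0,0,-0.8],[0,0,0,0,0,0,-0.8],[0,0,0,0,0,0,-0.8],[0,0,0,0,0,0,-0.8]], "grip_force": 40}}

```text
time_s: 7.85
ee_pos: [0.3973, -0.2598, 0.012]
eef_rot: [1.0, -0.012, 0.0, 0.0]
ft_force: [-0.1, 0.4, 4.0]
width: 0.0259
grasp_force: 40.0
```

```bash
python3 -c "
from h import *
to([.398,-.2606,.1],-3.6); print(env.read_state()['grasp_force'])"
```

```text
pos [ 0.3973 -0.2598  0.012 ] head -1.43 tilt [ 0.001 -0.001 -1.   ] delta tool mm [  0.8   0.8 -88. ] units [ 0.0027  0.0028 -0.2934] w 0.0259 rz units 0.012
39.95133876800537
```

```bash
cat >> h.py <<'E'
def blade(x,y,z,L=.171,hd=None):
    "TCP for blade at rack x,y, lower edge z"
    g=np.load('rack.npz'); s,M=head(); t=M[:2,0] if hd is None else np.array([np.cos(hd),np.sin(hd)]); b=g['O']+x*g['X']+y*g['Y']; p=b-L*t
    now=s['ee_pos'][:2]+L*t-g['O']; print("blade now rack",np.round([now@g['X'],now@g['Y'],s['ee_pos'][2]-.008],4))
    to([*p,z+.008]); return p
E
python3 -c "
from h import *
print(blade(-.06,.077,.15)); blade(.098,.077,.108)"
```

```text
blade now rack [-0.0219 -0.3783  0.004 ]
pos [ 0.3973 -0.2598  0.012 ] head -1.43 tilt [ 0.001 -0.001 -1.   ] delta tool mm [ -20.8 -456.4 -146.3] units [-0.0695 -1.5212 -0.4877] w 0.0259 rz units None
[0.38773741 0.19701101]
blade now rack [-0.0219 -0.3783  0.004 ]
pos [ 0.3973 -0.2598  0.012 ] head -1.43 tilt [ 0.001 -0.001 -1.   ] delta tool mm [ 137.  -450.4 -104.2] units [ 0.4567 -1.5015 -0.3473] w 0.0259 rz units None
```

{"api": "apply_moves", "payload": {"moves": [[0,0,-0.05,0,0,0,-0.8],[0,0,-0.12,0,0,0,-0.8],[0,0,-0.15,0,0,0,-0.8],[0,0,-0.15,0,0,0,-0.8],[0,0,0,0,0,0,-0.8]]}}

```text
time_s: 8.35
ee_pos: [0.4003, -0.2619, 0.1582]
eef_rot: [1.0, -0.013, 0.005, 0.004]
ft_force: [0.9, -0.1, -1.9]
width: 0.0256
grasp_force: 40.0
```

```bash
python3 -c "
from h import *
blade(-.06,.077,.15)
c=cap('side'); save(c,'s2.png',(230,80,480,240),3); print(env.read_state()['torque'],env.read_state()['ft_force'])"
```

```text
blade now rack [-0.0188 -0.3802  0.1502]
pos [ 0.4003 -0.2619  0.1582] head -1.43 tilt [ 0.011 -0.007 -1.   ] delta tool mm [ -24.  -458.4   -3.4] units [-0.08   -1.5281 -0.0112] w 0.0256 rz units None
[-0.00574373  0.12830656 -0.01789598] [-1.61651348  0.60150675 -2.18480368]
```

View pics/s2.png

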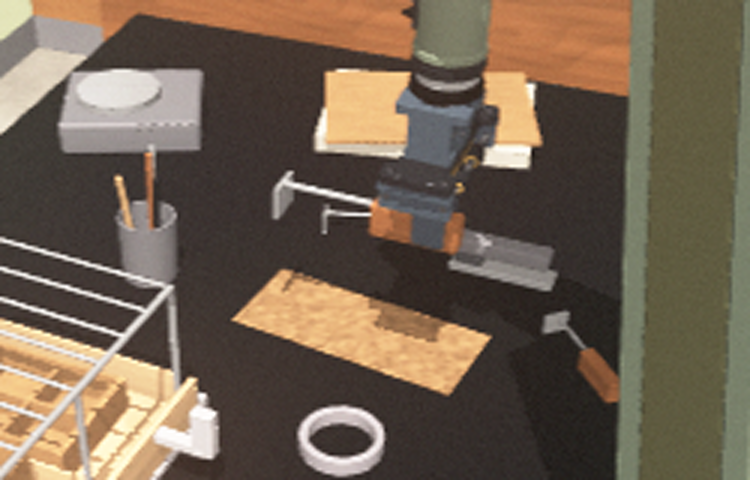

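The side crop shows the hook held level (handle at 415,235, blade at 283,190), clear of the pen pot. Next I carry it in front of the left bay.

{"api": "apply_moves", "payload": {"moves": [[-0.02,-0.11,0,0,0,0,-0.8],[-0.02,-0.15,0,0,0,0,-0.8],[-0.02,-0.15,0,0,0,0,-0.8],[-0.02,-0.15,0,0,0,0,-0.8],[0,-0.15,0,0,0,0,-0.8]]}}

```text
time_s: 8.9
ee_pos: [0.3756, -0.0443, 0.1506]
eef_rot: [1.0, -0.013, -0.002, -0.0]
ft_force: [1.3, -0.2, -1.8]
width: 0.0261
grasp_force: 40.0
```

{"api": "apply_moves", "payload": {"moves": [[0,-0.15,0,0,0,0,-0.8],[0,-0.15,0,0,0,0,-0.8],[0,-0.15,0,0,0,0,-0.8],[0,-0.15,0,0,0,0,-0.8],[0,-0.12,0,0,0,0,-0.8]]}}

```text
time_s: 9.4
ee_pos: [0.382, 0.1716, 0.1507]
eef_rot: [1.0, -0.012, -0.002, 0.001]
ft_force: [1.0, 0.3, -2.4]
width: 0.0258
grasp_force: 40.0
```

{"api": "apply_moves", "payload": {"moves": [[0,-0.07,0,0,0,0,-0.8],[0,0,0.05,0,0,0,-0.8],[0,0,0.05,0,0,0,-0.8],[0,0,0,0,0,0,-0.8],[0,0,0,0,0,0,-0.8]]}}

```text
time_s: 9.9
ee_pos: [0.3833, 0.1904, 0.1214]
eef_rot: [1.0, -0.013, -0.001, 0.001]
ft_force: [-0.4, -0.3, -1.3]
width: 0.0255
grasp_force: 40.0
```

```bash
python3 -c "
from h import *
blade(-.06,.077,.108);blade(.098,.077,.108)"
```

```text
blade now rack [-0.064   0.0701  0.1134]
pos [0.3833 0.1904 0.1214] head -1.44 tilt [-0.003 -0.001 -1.   ] delta tool mm [ 4.2 -6.8  5.4] units [ 0.0141 -0.0227  0.0179] w 0.0255 rz units None
blade now rack [-0.064   0.0701  0.1134]
pos [0.3833 0.1904 0.1214] head -1.44 tilt [-0.003 -0.001 -1.   ] delta tool mm [162.1  -0.9   4.9] units [ 0.5404 -0.003   0.0165] w 0.0255 rz units None
```

{"api": "apply_moves", "payload": {"moves": [[0.04,0,0.01,0,0,0,-0.8],[0.08,0,0,0,0,0,-0.8],[0.1,0,0,0,0,0,-0.8],[0.1,0,0,0,0,0,-0.8],[0.1,0,0,0,0,0,-0.8]]}}

```text
time_s: 10.4
ee_pos: [0.5128, 0.1873, 0.1198]
eef_rot: [1.0, -0.013, 0.001, -0.0]
ft_force: [0.0, -0.2, -1.7]
width: 0.0258
grasp_force: 40.0
```

{"api": "apply_moves", "payload": {"moves": [[0.08,0,0,0,0,0,-0.8],[0.04,0,0,0,0,0,-0.8],[0,0,0,0,0,0,-0.8],[0,0,0,0,0,0,-0.8],[0,0,0,0,0,0,-0.8]]}}

```text
time_s: 10.9
ee_pos: [0.545, 0.1867, 0.1194]
eef_rot: [1.0, -0.012, -0.001, 0.0]
ft_force: [0.6, 0.1, -2.3]
width: 0.0261
grasp_force: 40.0
```

```bash
python3 -c "
from h import *
blade(.098,.077,.057)
c=cap('side'); save(c,'s3.png',(140,130,340,310),3); print(env.read_state()['torque'],env.read_state()['ft_force'])"
```

```text
blade now rack [0.0976 0.0766 0.1114]
pos [0.545  0.1867 0.1194] head -1.42 tilt [-0.001 -0.    -1.   ] delta tool mm [ 0.5 -0.4 54.4] units [ 0.0017 -0.0015  0.1814] w 0.0261 rz units None
[0.020217   0.12527946 0.03005762] [-0.48778072 -0.39033087 -1.42458081]
```

View pics/s3.png

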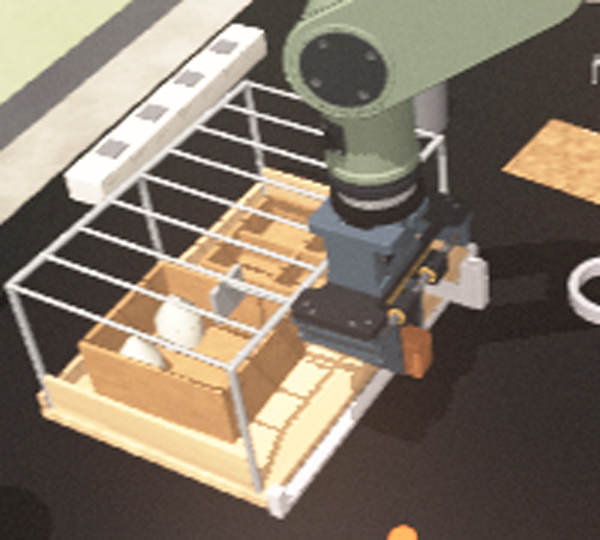

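The side crop shows the blade hanging above the carton's inside behind the lip at about (228,290), below the roof, with the gripper outside the rack. Next I lower it and start the pull.

{"api": "apply_moves", "payload": {"moves": [[0,0,0.05,0,0,0,-0.8],[0,0,0.07,0,0,0,-0.8],[0,0,0.05,0,0,0,-0.8],[0,0,0.01,0,0,0,-0.8],[0,0,0,0,0,0,-0.8]]}}

```text
time_s: 11.45
ee_pos: [0.5456, 0.1869, 0.0654]
eef_rot: [1.0, -0.012, -0.0, 0.0]
ft_force: [0.1, -0.0, -1.5]
width: 0.0258
grasp_force: 40.0
```

{"api": "apply_moves", "payload": {"moves": [[-0.03,-0.001,0,0,0,0,-0.8],[-0.03,-0.001,0,0,0,0,-0.8],[-0.02,-0.001,0,0,0,0,-0.8],[-0.02,-0.001,0,0,0,0,-0.8],[-0.02,-0.001,0,0,0,0,-0.8]]}}

```text
time_s: 11.95
ee_pos: [0.5105, 0.1894, 0.066]
eef_rot: [1.0, -0.012, 0.001, -0.0]
ft_force: [2.2, 0.1, -0.8]
width: 0.026
grasp_force: 40.0
```

```bash
python3 -c "
from h import *
blade(-.0285,.077,.057)
print(env.read_state()['torque'],env.read_state()['ft_force'])"
```

```text
blade now rack [0.063  0.0771 0.058 ]
pos [0.5105 0.1894 0.066 ] head -1.43 tilt [ 0.002  0.    -1.   ] delta tool mm [-91.4  -3.3   0.8] units [-0.3048 -0.0111  0.0025] w 0.026 rz units None
[ 0.05759784 -0.24608808 -0.07095199] [ 2.15311258  0.14572233 -0.75893557]
```

Dragging has begun (about 2 N). I'll keep going in slow steps.

{"api": "apply_moves", "payload": {"moves": [[-0.025,-0.001,0,0,0,0,-0.8],[-0.03,-0.001,0,0,0,0,-0.8],[-0.03,-0.001,0,0,0,0,-0.8],[-0.03,-0.001,0,0,0,0,-0.8],[-0.03,-0.001,0,0,0,0,-0.8]]}}

```text
time_s: 12.45
ee_pos: [0.4664, 0.1919, 0.0657]
eef_rot: [1.0, -0.012, 0.0, -0.0]
ft_force: [1.9, 0.9, -1.5]
width: 0.0255
grasp_force: 40.0
```

{"api": "apply_moves", "payload": {"moves": [[-0.03,-0.001,0,0,0,0,-0.8],[-0.03,-0.001,0,0,0,0,-0.8],[-0.03,-0.001,0,0,0,0,-0.8],[-0.02,-0.001,0,0,0,0,-0.8],[0,0,0,0,0,0,-0.8]]}}

```text
time_s: 12.95
ee_pos: [0.4317, 0.1935, 0.0651]
eef_rot: [1.0, -0.012, -0.002, 0.001]
ft_force: [0.2, 0.1, -0.7]
width: 0.026
grasp_force: 40.0
```

```bash
python3 -c "
from h import *
blade(-.0285,.077,.057)
c=cap('top'); save(c,'t2.png',(190,60,390,220),4); print(env.read_state()['torque'],env.read_state()['ft_force'])"
```

```text
blade now rack [-0.0159  0.0763  0.0571]
pos [0.4317 0.1935 0.0651] head -1.41 tilt [-0.003 -0.001 -1.   ] delta tool mm [-12.6  -1.2   0.1] units [-0.042  -0.004   0.0003] w 0.026 rz units None
[ 0.00044755  0.13894281 -0.04380112] [ 0.12544218 -0.54281004 -1.41956061]
```

View pics/t2.png

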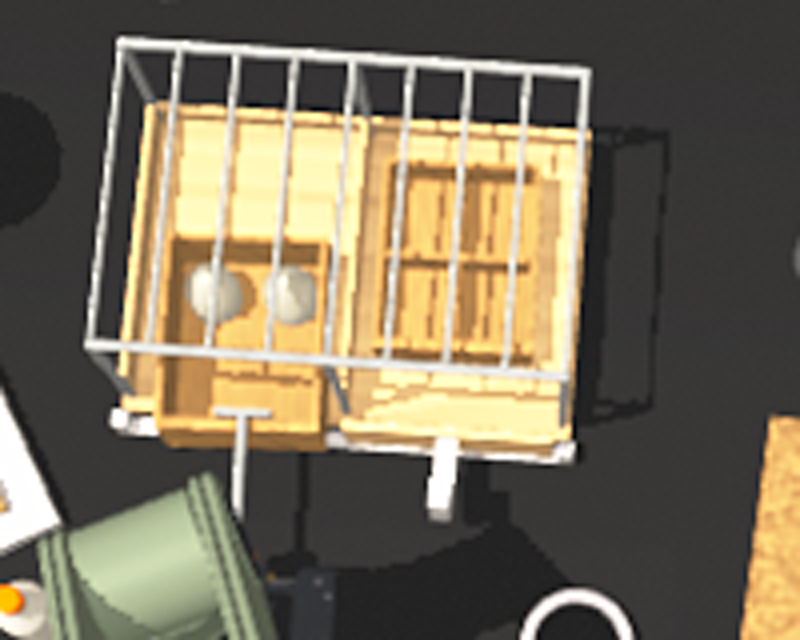

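The top crop shows the carton pulled out, with its lip at about y≈428 (x 160–325) and the blade at (242,412). I'll measure the lip now.

```bash
cat >> h.py <<'E'
def lip(c):
    P=cloud(c); g=np.load('rack.npz'); w=P[120:185,215:285].reshape(-1,3); q=w[:,:2]-g['O']; x=q@g['X']; y=q@g['Y']
    k=(w[:,2]>.073)&(w[:,2]<.09)&(x>-.09)&(x<.03)
    for yy in np.arange(.02,.15,.01):
        s=np.sort(x[k&(abs(y-yy)<.005)]); print(round(yy,2),np.round(s[:4],3))
E
python3 -c "
from h import *
c=cap('top'); lip(c)
g=np.load('rack.npz')
for p in [(170,428),(300,432)]:
    w=plane(c,[[p[0]/4+190,p[1]/4+60]],.082)[0,:2]-g['O']; print(w@g['X'],w@g['Y'])"
```

```text
0.02 [-0.025 -0.024 -0.022 -0.02 ]
0.03 [-0.025 -0.024 -0.024 -0.023]
0.04 [-0.026 -0.025 -0.025 -0.024]
0.05 [-0.024 -0.024 -0.023 -0.02 ]
0.06 [-0.026 -0.026 -0.026 -0.024]
0.07 [-0.071 -0.062 -0.059 -0.059]
0.08 [-0.039 -0.025 -0.024 -0.023]
0.09 [-0.027 -0.026 -0.025 -0.025]
0.1 [-0.027 -0.027 -0.027 -0.025]
0.11 [-0.028 -0.027 -0.026 -0.025]
0.12 [-0.029 -0.028 -0.025 -0.025]
0.13 [-0.03  -0.029 -0.028 -0.028]
0.14 [-0.029 -0.027 -0.026 -0.025]
-0.02904881713985095 0.1305701292724537
-0.0249938636503799 0.02793382434379093
```

{"api": "apply_moves", "payload": {"moves": [[-0.015,-0.001,0,0,0,0,-0.8],[-0.018,-0.001,0,0,0,0,-0.8],[-0.014,-0.001,0,0,0,0,-0.8],[0,0,0,0,0,0,-0.8],[0,0,0,0,0,0,-0.8]]}}

```text
time_s: 13.55
ee_pos: [0.4192, 0.195, 0.0654]
eef_rot: [1.0, -0.012, -0.0, 0.0]
ft_force: [1.0, 0.4, -2.0]
width: 0.0259
grasp_force: 40.0
```

```bash
python3 -c "
from h import *
blade(-.0285,.077,.057)
c=cap('top'); lip(c)"
```

```text
blade now rack [-0.0285  0.0769  0.0574]
pos [0.4192 0.195  0.0654] head -1.43 tilt [-0.001 -0.    -1.   ] delta tool mm [-0.  -0.1  0.4] units [-0.0002 -0.0002  0.0012] w 0.0259 rz units None
0.02 [-0.038 -0.037 -0.037 -0.035]
0.03 [-0.039 -0.038 -0.036 -0.035]
0.04 [-0.039 -0.038 -0.037 -0.035]
0.05 [-0.04  -0.038 -0.038 -0.038]
0.06 [-0.039 -0.038 -0.038 -0.036]
0.07 [-0.068 -0.039 -0.039 -0.038]
0.08 [-0.082 -0.072 -0.04  -0.038]
0.09 [-0.04  -0.04  -0.038 -0.035]
0.1 [-0.041 -0.04  -0.039 -0.037]
0.11 [-0.041 -0.041 -0.04  -0.039]
0.12 [-0.042 -0.041 -0.039 -0.038]
0.13 [-0.042 -0.041 -0.039 -0.039]
0.14 [-0.042 -0.042 -0.041 -0.041]
```

{"api": "apply_moves", "payload": {"moves": [[0.015,0,0,0,0,0,-0.8],[0.01,0,0,0,0,0,-0.8],[0,0,-0.05,0,0,0,-0.8],[0,0,-0.09,0,0,0,-0.8],[0,0,-0.06,0,0,0,-0.8]]}}

```text
time_s: 14.1
ee_pos: [0.4281, 0.195, 0.1267]
eef_rot: [1.0, -0.013, 0.001, -0.0]
ft_force: [-0.6, -0.2, -0.7]
width: 0.0256
grasp_force: 40.0
```

{"api": "apply_moves", "payload": {"moves": [[-0.04,0,-0.02,0,0,0,-0.8],[-0.08,0,-0.04,0,0,0,-0.8],[-0.06,0,-0.06,0,0,0,-0.8],[0,0,0,0,0,0,-0.8],[0,0,0,0,0,0,-0.8]]}}

```text
time_s: 14.6
ee_pos: [0.373, 0.1962, 0.1611]
eef_rot: [1.0, -0.012, 0.0, 0.0]
ft_force: [-0.1, -0.4, -1.4]
width: 0.0257
grasp_force: 40.0
```

```bash
python3 -c "
from h import *
to([.3973,-.2598,.014],-1.43)
c=cap('top'); lip(c)"
```

```text
pos [0.373  0.1962 0.1611] head -1.4 tilt [ 0. -0. -1.] delta tool mm [ 35.4 455.2 147.1] units [0.1181 1.5175 0.4904] w 0.0257 rz units 0.0001
0.02 [-0.038 -0.037 -0.037 -0.035]
0.03 [-0.038 -0.038 -0.037 -0.035]
0.04 [-0.038 -0.036 -0.036 -0.036]
0.05 [-0.039 -0.039 -0.038 -0.036]
0.06 [-0.039 -0.038 -0.037 -0.037]
0.07 [-0.04  -0.038 -0.037 -0.035]
0.08 [-0.04  -0.038 -0.038 -0.037]
0.09 [-0.04  -0.039 -0.039 -0.039]
0.1 [-0.041 -0.04  -0.04  -0.039]
0.11 [-0.041 -0.04  -0.039 -0.039]
0.12 [-0.042 -0.041 -0.041 -0.04 ]
0.13 [-0.043 -0.042 -0.042 -0.039]
0.14 [-0.042 -0.042 -0.04  -0.039]
```

{"api": "apply_moves", "payload": {"moves": [[0,0.11,0,0,0,0,-0.8],[0,0.15,0,0,0,0,-0.8],[0,0.15,0,0,0,0,-0.8],[0,0.15,0,0,0,0,-0.8],[0,0.15,0,0,0,0,-0.8]]}}

```text
time_s: 15.15
ee_pos: [0.3678, -0.0186, 0.1606]
eef_rot: [1.0, -0.012, -0.001, 0.0]
ft_force: [1.1, -0.3, -2.0]
width: 0.0262
grasp_force: 40.0
```

{"api": "apply_moves", "payload": {"moves": [[0.03,0.15,0,0,0,0,-0.8],[0.03,0.15,0,0,0,0,-0.8],[0.03,0.15,0,0,0,0,-0.8],[0.03,0.15,0,0,0,0,-0.8],[0,0.12,0,0,0,0,-0.8]]}}

```text
time_s: 15.65
ee_pos: [0.3993, -0.2369, 0.1603]
eef_rot: [1.0, -0.013, -0.0, 0.0]
ft_force: [0.1, -0.2, -2.2]
width: 0.026
grasp_force: 40.0
```

{"api": "apply_moves", "payload": {"moves": [[0,0.08,0,0,0,0,-0.8],[0,0,0.12,0,0,0,-0.8],[0,0,0.15,0,0,0,-0.8],[0,0,0.1,0,0,0,-0.8],[0,0,0,0,0,0,-0.8]]}}

```text
time_s: 16.15
ee_pos: [0.3946, -0.2559, 0.0458]
eef_rot: [1.0, -0.013, -0.005, -0.003]
ft_force: [-1.6, 0.5, -2.0]
width: 0.026
grasp_force: 40.0
```

```bash
python3 -c "
from h import *
to([.3973,-.2598,.013],-1.43)"
```

```text
pos [ 0.3946 -0.2559  0.0458] head -1.47 tilt [-0.01   0.006 -1.   ] delta tool mm [ 3.1  4.  32.8] units [0.0103 0.0134 0.1093] w 0.026 rz units -0.0002
```

{"api": "apply_moves", "payload": {"moves": [[0,0.012,0.05,0,0,0,-0.8],[0,0,0.035,0,0,0,-0.8],[0,0,0.015,0,0,0,-0.8],[0,0,0.006,0,0,0,-0.8],[0,0,0,0,0,0,-0.8]]}}

```text
time_s: 16.65
ee_pos: [0.3982, -0.2613, 0.019]
eef_rot: [1.0, -0.012, 0.0, 0.0]
ft_force: [-0.8, 0.8, -1.7]
width: 0.0256
grasp_force: 40.0
```

```bash
python3 -c "
from h import *
to([.3973,-.2598,.012],-1.43);print(env.read_state()['ft_force'],env.read_state()['torque'])"
```

```text
pos [ 0.3982 -0.2613  0.019 ] head -1.42 tilt [ 0.001 -0.    -1.   ] delta tool mm [-0.9 -1.5  7. ] units [-0.0031 -0.0049  0.0235] w 0.0256 rz units 0.0
[-0.75103756  0.84051194 -1.74963168] [ 0.01983273  0.10747703 -0.02892884]
```

{"api": "apply_moves", "payload": {"moves": [[0,0,0.012,0,0,0,-0.8],[0,0,0.01,0,0,0,-0.8],[0,0,0.002,0,0,0,-0.8],[0,0,0,0,0,0,-0.8],[0,0,0,0,0,0,-0.3]]}}

```text
time_s: 17.15
ee_pos: [0.3982, -0.2614, 0.0117]
eef_rot: [1.0, -0.013, 0.0, 0.0]
ft_force: [-0.4, -0.1, -0.8]
width: 0.0306
grasp_force: 0.0
```

{"api": "apply_moves", "payload": {"moves": [[0,0,0,0,0,0,0.3],[0,0,0,0,0,0,0.3],[0,0,0,0,0,0,0.3],[0,0,-0.06,0,0,0,0.3],[0,0,-0.12,0,0,0,0.3]]}}

```text
time_s: 17.65
ee_pos: [0.3961, -0.2599, 0.0639]
eef_rot: [1.0, -0.012, -0.003, -0.002]
ft_force: [0.4, -0.1, -0.5]
width: 0.0593
grasp_force: 0.0
```

{"api": "apply_moves", "payload": {"moves": [[0,0,-0.15,0,0,0,0.3],[0,0,-0.15,0,0,0,0.3],[-0.05,0.1,0,0,0,0,0.3],[-0.05,0.1,0,0,0,0,0.3],[-0.05,0.1,0,0,0,0,0.3]]}}

```text
time_s: 18.15
ee_pos: [0.3502, -0.3508, 0.156]
eef_rot: [1.0, -0.012, 0.0, 0.0]
ft_force: [1.0, -0.8, 0.1]
width: 0.0596
grasp_force: 0.0
```

{"api": "apply_moves", "payload": {"moves": [[0,0.1,0,0,0,0,0.3],[0,0.1,0,0,0,0,0.3],[0,0,0,0,0,0,0.3],[0,0,0,0,0,0,0.3],[0,0,0,0,0,0,0.3]]}}

```text
time_s: 18.65
ee_pos: [0.3489, -0.4089, 0.1552]
eef_rot: [1.0, -0.012, -0.0, -0.001]
ft_force: [-0.2, 0.5, -0.2]
width: 0.0593
grasp_force: 0.0
```

```bash
python3 -c "
from h import *
c=cap('top'); save(c,'t3.png',s=1.25); lip(c); print(env.read_state()['ee_pos'],env.read_state()['ft_force'])"
```

```text
0.02 [-0.038 -0.038 -0.036 -0.035]
0.03 [-0.039 -0.038 -0.037 -0.035]
0.04 [-0.038 -0.038 -0.037 -0.036]
0.05 [-0.039 -0.037 -0.036 -0.036]
0.06 [-0.04  -0.04  -0.039 -0.038]
0.07 [-0.04  -0.039 -0.038 -0.038]
0.08 [-0.04  -0.039 -0.039 -0.038]
0.09 [-0.041 -0.04  -0.039 -0.039]
0.1 [-0.04  -0.04  -0.037 -0.036]
0.11 [-0.041 -0.041 -0.041 -0.039]
0.12 [-0.042 -0.041 -0.039 -0.039]
0.13 [-0.041 -0.041 -0.041 -0.039]
0.14 [-0.042 -0.042 -0.041 -0.041]
[ 0.34905555 -0.4088208   0.15533491] [0.36620829 0.58264914 0.21898245]
```

View pics/t3.png

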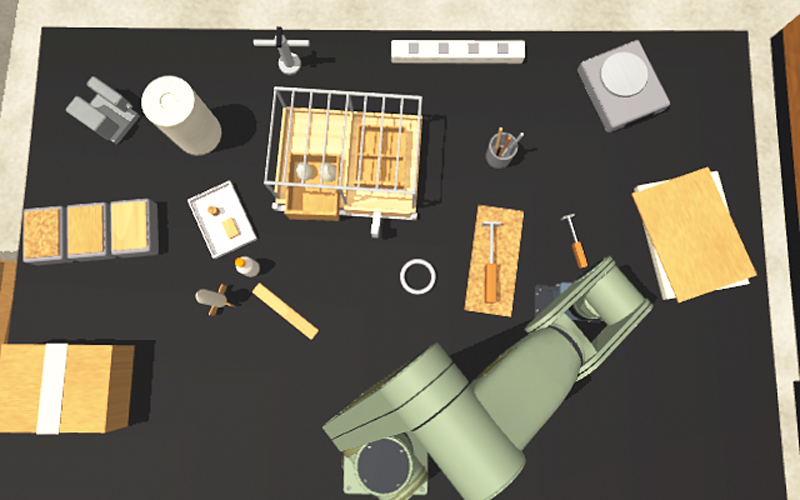

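The view shows the hook back on the mat (491,262), the gate at its right stop (376,222), the carton out (313,200), and the bystanders where they were. I'm handing the job in.

```bash
python3 -c "
from station import env
print(env.close_job())"
```

```text
the job is handed in; nothing more can be done
None
```

I handed the job in at about 19 s without seeing a verdict: the gate is at its stop in front of the divided carton, the taller carton's lip measures about 39 mm past the floor board's front edge, the hook is back on its mat, and nothing else looked moved in the final picture.

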